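# Hold a splash-guard door on its hinge, ready for the pin

## Task

First swing the stand's red leg out until it snaps home at its end stop. Then lift the little blue and white door up out of its grey parking block and bring its brass hinge knuckle in between the two steel knuckles of the stand, so that the three holes line up and a hinge pin could be dropped straight through. Finish holding the door there, upright and still, carried by the gripper alone and not resting on the stand; go gently, and leave the tape roll, bottle and beaker alone.

Things in the scene. Friction and masses are not known exactly. Their poses are not given: they have to be found in the camera images.
- stand: Fixed hinge stand. Origin on the bench below the axis of the hinge holes, z up. Grey foot x -165 to 40, y -70 to 5, 10 mm thick; aluminium jamb block 36 x 36 mm, 130 mm tall, centred at x 0, y -34. Two steel knuckles on its +y side; the hung door extends from them to +y. A brass pin (64 mm tall) is parked on the foot at x -95, y -50.
- jamb_bore (a point): Middle of the gap between the two steel knuckles, on their vertical hole axis, 85 mm above the bench; axes as stand. Knuckles: outer diameter 22, hole 12, lower one 49 to 69 mm and upper one 101 to 121 mm above the bench, so the gap is 32 mm; it is open to -x, +x and +y, and the jamb's face is 16 mm from the axis at -y.
- leg (a joint): Red leg's angle, rad: 0 folded (leg points to the stand's -x), 1.57 fully out at the end stop (points to the stand's +y); clockwise from above as it grows. An over-centre spring strut on the foot resists with up to about 2.5 N at the post; past about 1.35 it snaps the leg to the end stop and holds it there. Let go before about 1.15, it springs back to about 0.1.
- leg_hinge (a point): Centre of the leg's pivot, 9 mm above the bench; at x = -50, y = +22 mm from the stand's origin.
- leg_grip (a point): Grasp point on the leg's upright round black thumb post, 14 mm diameter (17 mm at the cap), 42 mm above the bench, 90 mm from the pivot axis. The post rises from the leg bar (top at 14 mm) to 63 mm; the leg is 14 mm wide and its rubber foot (22 mm) ends 121 mm from the pivot axis.
- door_top (a point): Grasp point of the door, mid-width, mid-thickness, 15 mm below the top edge. Upright panel 120 mm wide (x), 10 mm thick (y), 120 mm tall (z), about 0.25 kg, white with blue field and black strip along the top. x points to its brass knuckle. At the start its bottom is 6 mm above the bench. Pinch from above across the thickness.
- door_bore (a point): Centre of the hole in the door's brass knuckle (outer diameter 22 mm, 24 mm tall, vertical hole of 12 mm). It lies 78 mm along the door's x from the panel's middle and 45 mm below door_top, half-way up the panel. Same axes as door_top.
- block: Fixed grey parking block, 95 x 56 x 34 mm, origin at the centre of its underside. A 13 mm slot runs along its x, open upward and at both ends, floor at 6 mm; the door stands in it. Its x is the door's x. The room's white tube manifold stands close behind it (away from the robot), about as tall as the door: carry the door away in front of it.
- tape_roll: Roll of yellow tape lying flat, 66 mm diameter, 18 mm tall, origin at its underside. Leave alone.
- bottle_rinse: Small bottle with an orange cap, 56 mm diameter, 104 mm tall, origin at its underside. Leave alone.
- beaker: Small glass beaker, 61 x 55 mm, 69 mm tall, origin at its underside. Leave alone.
There are look-alikes about, which are no part of the job. Of the things shaped like the block, the grey one is meant.

How it is judged:
By the outcome, as a careful person would: the job done as asked, in the order asked, and still so for the second after the job is handed in, while the arm keeps its last pose, push and grip.
It also fails if it takes over 64 s, if anything falls off the work surface, if the arm or the gripper's body presses on something with over 40 N, if the wrist force passes 120 N, or if a joint passes its speed limit or range.

## Robot

A 6-joint arm with a two-finger parallel gripper is mounted at the origin on a cart in front of the work surface, level with it; the furniture and walls round the work are solid. World frame = base frame: x ahead of the robot, y to its left, z up, the work surface at z = 0. Lengths are in mm, angles in rad, forces in N, time in s.
With the tool pointing down it reaches from about 325 to 775 mm from the base axis. Payload 5.5 kg.
Tool frame: the origin (TCP) lies between the finger pads; the fingertips stand 14 mm ahead of it and the grasp point (between the pads) lies 5 mm behind it; z points along the fingers, y is the line along which they close (so a half turn about z gives the same grasp; the last joint's range is limited). The gripper opens to 85 mm and grips with 20 to 120 N. Pads are 22 mm wide; open, the fingers measure 114 mm over their backs; the gripper's body (76 mm by 85 mm) begins 54 mm behind the grasp point. The pads swing forward as they close: fully open they stand 13 mm farther back than shut.
Start: joints at [-1.192, 0.091, 1.231, -0, 1.82, -0.057], TCP at [253.283, -543.934, 245.275] pointing down, gripper open.
Joint ranges: [-2.87, 2.87], [-0.86, 2.18], [0.17, 2.46], [-1.51, 4.65], [0.06, 2.69], [-2.65, 2.65]. Speed limits (rad/s): [2.57, 2.57, 3.01, 3.14, 3.14, 3.14].

## Interface

Orientations are given as a unit quaternion [w, x, y, z].
In Python, from cell import ctrl gives the robot as it stands.
- The arm moves only by the tool send_rows, never from a script. Its argument "series" is a list of rows, each a list of 7 numbers: the gripper command: -1 is fully open, 1 is shut, values between are in proportion, then the shift along the tool's x, y, z in m, then the turn, a rotation vector about the tool's x, y, z in degrees. A call has exactly 8 rows; each row is the pose to reach, as a shift and turn from the pose commanded when the call began, along the tool's axes at that moment; what a row does not reach only later rows make up. A row lasts 1/12 s, in which the tool goes at most 41.7 mm and 7.16 degrees, less where a joint would pass 70% of its speed; a pose out of reach is approached as far as the arm can. A call with a gripper value outside its range is refused whole. The fingers move at their own pace and stop on an object; the grip force is fixed at half the most. Time passes only in rows, so rows that repeat a pose let the fingers close, or fill a call up. It gives the time, the measured TCP pose, the force, the opening and the grip force at its end, in the units of the state.
- ctrl.state(): the state, without advancing time (a new reading comes with each control period).
- ctrl.read_camera(name): name is "side" or "top"; returns a dict with "pixels" (480x640x3 uint8, blue, green, red), "z_map" (480x640 float32, mm along the optical axis (not along the pixel's ray), 0 where there is no reading), "fx", "fy", "cx", "cy" (pixels), "eye" and "orientation" of the camera in the world. Camera axes: x right, y down, z forward; pixel columns grow to the right and rows downward; lengths in mm; the calibration is good to about 2 mm. A picture is of the moment at which its call begins.
- ctrl.sign_off(): hands the job in; it is judged then, once.
The state is a dict: "t": time; "joint_pos": joint angles; "qvel": joint speeds; "effort": joint torques, N m; "position": TCP position; "ee_rot": TCP orientation; "contact_force": force on the tool from outside, world axes, zero at the start; "ft_torque": the same for the moment, N m; "gripper_width": finger opening in mm; "finger_force": force on a finger pad.
Only numpy, scipy, OpenCV 4.12 (cv2) and the standard library are available. Lean on these libraries where they do the work, as an engineer would, in place of code of your own. Each camera call takes 0.05 s, during which the arm holds its last target. There are 200 camera calls.

## Working session

There is one attempt and no reset: what is moved stays moved. The work goes in short steps, Python scripts to look and compute and a tool call to move; the robot and the scene stay as the last step left them, time stands still between calls to the robot, and variables do not carry over. Pictures are saved under pics/ and viewed, at most 10 in all, crops included, and the job is handed in when it is done.

Besides the shell and the picture viewer there is one more tool, called after "Emit:" in YAML: its name, and indented under it one key for each argument. send_rows: Moves the arm, as the interface text tells. Its arguments: {"type":"object","properties":{"series":{"type":"array","items":{"type":"array","items":{"type":"number"}}}},"required":["series"]}

```bash
mkdir -p pics; ls; cat > h.py <<'E'
import numpy as np, cv2
from scipy.spatial.transform import Rotation as R
from cell import ctrl
def rot(q): return R.from_quat([q[1],q[2],q[3],q[0]]).as_matrix()
def cam(n):
    c=ctrl.read_camera(n); c['R']=rot(c['orientation']); c['e']=np.array(c['eye'],float); return c
def cloud(c):
    v,u=np.mgrid[:480,:640]; z=c['z_map']
    p=np.stack([(u-c['cx'])/c['fx']*z,(v-c['cy'])/c['fy']*z,z],-1)
    return p@c['R'].T+c['e']
def onplane(c,u,v,h):
    d=c['R']@np.array([(u-c['cx'])/c['fx'],(v-c['cy'])/c['fy'],1]); return c['e']+d*(h-c['e'][2])/d[2]
def proj(c,p):
    q=c['R'].T@(np.array(p,float)-c['e']); return q[0]/q[2]*c['fx']+c['cx'],q[1]/q[2]*c['fy']+c['cy']
E
python3 - <<'E'
from h import *
for n in('side','top'):
    c=cam(n); cv2.imwrite(f'pics/{n}0.png',c['pixels']); np.savez(f'{n}0.npz',**{k:v for k,v in c.items()}); print(n,c['fx'],c['cx'],c['cy'],c['e'],c['R'].round(3).tolist(),(c['z_map']>0).mean())
print(ctrl.state())
E
```

```text
pics
side 462.82123039972066 324.33164954768296 238.4161437518428 [ 24.72278123 771.76239973 550.2307915 ] [[-0.833, -0.243, 0.497], [-0.554, 0.369, -0.747], [-0.002, -0.897, -0.442]] 0.9813802083333333
top 435.46097831975584 321.9018892059638 237.36424301321776 [ 375.9399674   -16.33985837 1373.22008764] [[-0.029, -0.991, 0.132], [-0.999, 0.026, -0.023], [0.019, -0.132, -0.991]] 0.996025390625
{'t': 0.1, 'joint_pos': array([-1.19173010e+00,  9.18172352e-02,  1.23177377e+00,  1.68761845e-05,
        1.81982163e+00, -5.66810444e-02]), 'qvel': array([-2.86846530e-04, -7.41124727e-04, -3.59983660e-03,  1.49052538e-03,
        4.94131881e-05, -2.47458213e-03]), 'effort': array([ 4.75711291e-03, -4.60219002e+01, -4.19217968e+01,  3.58731759e-04,
        1.05888862e-02,  5.93358749e-07]), 'position': array([ 253.17953771, -543.70873909,  244.23908171]), 'ee_rot': array([-8.99507489e-04,  9.76358427e-01,  2.16155950e-01, -1.37975805e-04]), 'contact_force': array([ 0.07419713,  0.01039938, -0.30160948]), 'ft_torque': array([ 0.02036107,  0.02590829, -0.02319565]), 'finger_force': 0.0, 'gripper_width': 85.50959450455301}
```

View pics/side0.png

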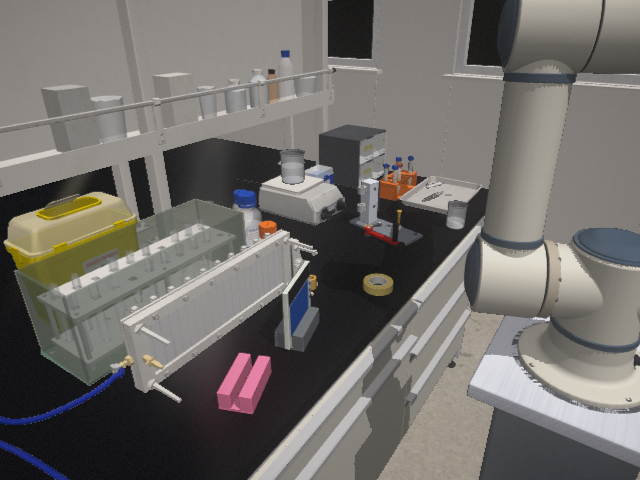

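View pics/top0.png

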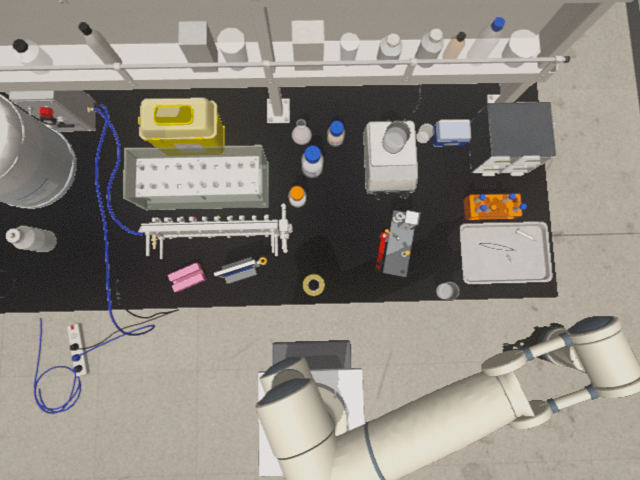

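Side: the stand is at (385,215) with the red leg at (380,237), the door in the grey block at (298,310), the pink look-alike block at (245,380), the tape at (378,284), the beaker at (456,215). Top: the stand is at (400,240), its red leg at (382,250), the door and grey block at (240,268), the manifold at (215,230).

Candidates (top pixels): block is grey (240,270) or pink (186,277), so grey. Door is the blue/white panel (240,266) or the white manifold (215,230), so the panel. Leg is the red bar (382,250), and the orange rack (495,206) isn't it. I'll check this in one close crop.

```bash
python3 - <<'E'
from h import *
s=cv2.imread('pics/side0.png');t=cv2.imread('pics/top0.png')
a=cv2.resize(t[195:300,205:305],(400,300*105//75),interpolation=cv2.INTER_CUBIC)[:300+120]
b=cv2.resize(t[200:285,365:425],(400,420),interpolation=cv2.INTER_CUBIC)
d=cv2.resize(s[170:250,345:435],(400,180*2-5+0),interpolation=cv2.INTER_CUBIC)
a=cv2.resize(t[245:290,205:275],(400,257),interpolation=cv2.INTER_CUBIC)
b=cv2.resize(t[200:285,365:425],(400,567),interpolation=cv2.INTER_CUBIC)
d=cv2.resize(s[165:250,345:440],(400,340),interpolation=cv2.INTER_CUBIC)
o=np.vstack([a,d])[:567]; o=np.vstack([o,np.zeros((max(0,567-len(o)),400,3),np.uint8)])
cv2.imwrite('pics/crop.png',np.hstack([o,b]))
E
```

```text
(no output)
```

View pics/crop.png

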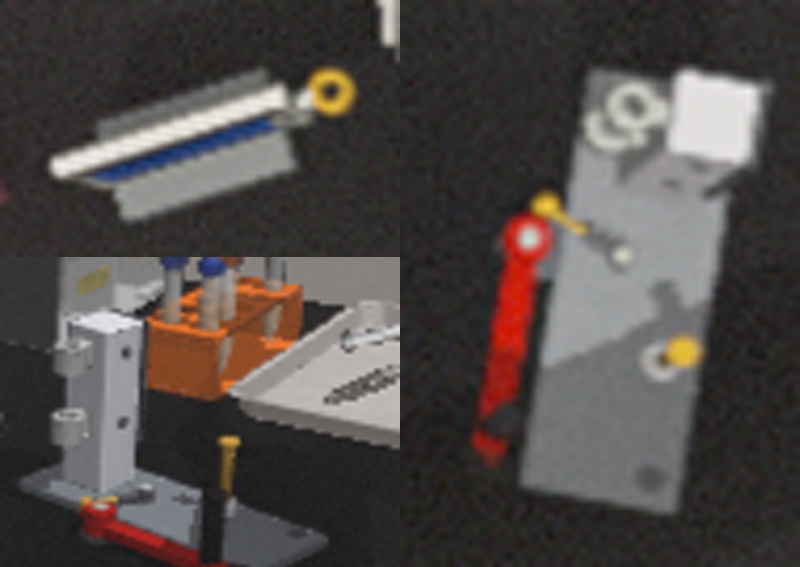

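The crop confirms it: the door with its brass knuckle at top (263,261) stands in the grey block. The steel upper knuckle is at about (400,215), the leg pivot at (384,235), and the black post near (381,262).

```bash
python3 - <<'E'
from h import *
def ld(n):
    d=dict(np.load(n+'0.npz')); return d
T=ld('top');S=ld('side')
PT=cloud(T);PS=cloud(S)
# foot corners from crop
pix=lambda x,y:((x-400)/6.667+365-.43,(y)/6.667+200-.43)
for nm,(x,y),h in [('c++',(590,68),10),('c+-',(770,85),10),('c--',(680,512),10),('c-+',(520,487),10),('upknuck',(636,103),121),('pivot',(528,238),15),('jamb1',(680,70),130),('jamb2',(764,80),130),('jamb3',(752,164),130),('jamb4',(668,150),130),('foottip',(490,450),14)]:
    u,v=pix(x,y); print(nm,round(u,1),round(v,1),onplane(T,u,v,h).round(1))
# foot via depth cloud, both cams
def region(P,m): return P[m]
for n,C,P in(('top',T,PT),('side',S,PS)):
    x,y,z=P[...,0],P[...,1],P[...,2]
    near=(C['z_map']>0)
    b=near&(abs(z)<4)&(x>350)&(x<650)&(abs(y)<250); print(n,'bench z',np.median(z[near&(abs(z)<30)&(x>350)&(x<600)&(abs(y)<250)]))
    hsv=cv2.cvtColor(C['pixels'],cv2.COLOR_BGR2HSV)
    H,Sa,V=[hsv[...,i].astype(int) for i in range(3)]
    w=near&(x>300)&(x<700)&(y>-350)&(y<350)
    def st(k,m):
        if m.sum()<4: print(n,k,'none');return
        v,u=np.nonzero(m); p=np.median(P[m],0); print(n,k,m.sum(),'uv',u.mean().round(1),v.mean().round(1),'med',p.round(1),'min',np.percentile(P[m],3,axis=0).round(0),'max',np.percentile(P[m],97,axis=0).round(0))
    st('red',w&((H<6)|(H>174))&(Sa>150)&(V>80)&(y<0))
    st('brassknuck',w&(H>12)&(H<35)&(Sa>120)&(V>70)&(y>80)&(z>30)&(z<100)&(x<520))
    st('blue',w&(H>100)&(H<130)&(Sa>120)&(x<450)&(y>80))
    st('tape',w&(H>15)&(H<35)&(Sa>60)&(y>-60)&(y<60)&(x<450)&(z<40))
    m=w&(z>112)&(z<140)&(y>0)&(x<500)&(y>60); st('doortop',m)
    if m.sum()>10:
        (c,sz,a)=cv2.minAreaRect(P[m][:,:2].astype(np.float32)); print('  rect',c,sz,a)
    m=w&(z>110)&(z<140)&(y<-60)&(y>-300)&(x>380)&(x<620); st('jambtop',m)
    m=w&(z>20)&(z<68)&(V<70)&(y<-60)&(y>-220)&(x<480)&(x>340); st('post',m)
    m=w&(z>5)&(z<15)&(Sa<60)&(V>60)&(y<-60)&(y>-300)&(x>330)&(x<620); st('foot',m)
    if m.sum()>10: print('  rect',cv2.minAreaRect(P[m][:,:2].astype(np.float32)))
    m=w&(z>20)&(z<40)&(Sa<60)&(y>60)&(y<300)&(x<480); st('block',m)
st=ctrl.state(); print('toolR',rot(st['ee_rot']).round(3))
E
```

```text
c++ 393.1 209.8 [ 640.2 -277.9   10. ]
c+- 420.1 212.3 [ 629.8 -364.    10. ]
c-- 406.6 276.4 [ 427.1 -309.6   10. ]
c-+ 382.6 272.6 [ 440.9 -234.7   10. ]
upknuck 400.0 215.0 [ 602.6 -276.1  121. ]
pivot 383.8 235.3 [ 558.1 -243.3   15. ]
jamb1 406.6 210.1 [ 615.1 -294.3  130. ]
jamb2 419.2 211.6 [ 609.7 -330.9  130. ]
jamb3 417.4 224.2 [ 572.7 -323.5  130. ]
jamb4 404.8 222.1 [ 579.8 -287.1  130. ]
foottip 378.1 267.1 [ 458.4 -220.8   14. ]
top bench z -1.2355766603712937
top red 160 uv 380.9 248.7 med [ 518.1 -232.9   12.9] min [ 459. -247.   -4.] max [ 565. -217.   22.]
top brassknuck 37 uv 262.6 260.8 med [483.4 132.1  75.4] min [473. 124.  58.] max [491. 143.  81.]
top blue 16 uv 226.9 274.1 med [446.5 238.9  72.4] min [443. 229.  47.] max [450. 249.  90.]
top tape 340 uv 312.9 284.8 med [409.  -16.5  14.6] min [375. -50.  -5.] max [443.  19.  21.]
top doortop 183 uv 233.9 267.9 med [460.4 208.5 124.3] min [443. 154. 118.] max [479. 262. 129.]
  rect (461.2587890625, 208.3778533935547) (11.837016105651855, 118.78575134277344) 16.821727752685547
top jambtop 107 uv 403.4 217.1 me
[... 1003 characters left out ...]
rect (460.6194152832031, 208.80833435058594) (12.74333667755127, 119.1766586303711) 16.570714950561523
side jambtop 136 uv 365.5 186.0 med [ 593.2 -289.1  120.5] min [ 577. -298.  111.] max [ 612. -265.  131.]
side post 55 uv 394.6 231.4 med [ 467.5 -217.9   44.2] min [ 462. -220.   23.] max [ 473. -212.   64.]
side foot 460 uv 390.3 231.8 med [ 502.4 -275.    10.1] min [ 434. -298.    6.] max [ 613. -242.   13.]
  rect ((523.9829711914062, -264.71453857421875), (69.91325378417969, 191.3922882080078), 89.82672119140625)
side block 705 uv 299.2 326.8 med [442.4 232.1  33.4] min [423. 163.  21.] max [474. 264.  36.]
toolR [[ 0.907  0.422 -0.001]
 [ 0.422 -0.907  0.002]
 [ 0.    -0.002 -1.   ]]
```

```bash
cat > plan.py <<'E'
from h import *
def pose():
    s=ctrl.state(); r=rot(s['ee_rot']); return np.array(s['position']),np.degrees(np.arctan2(r[1,0],r[0,0])),s
def delta(p0,psi0,p1,psi1):
    a=np.radians(psi0); d=np.array(p1,float)-p0
    return [round(v/1000,4) for v in (d[0]*np.cos(a)+d[1]*np.sin(a), d[0]*np.sin(a)-d[1]*np.cos(a), -d[2])]+[round(-(psi1-psi0),1)]
def steps(wps,p=None,psi=None):
    if p is None: p,psi,s=pose(); print('now',p.round(1),round(psi,1),'w',round(s['gripper_width'],1),'F',s['contact_force'].round(1),'t',s['t'])
    for w in wps: print(w,'->',delta(p,psi,w[:3],w[3])); p,psi=np.array(w[:3],float),w[3]
E
python3 - <<'E'
from plan import *
steps([(325,-435,225,75),(400,-325,205,120),(470,-219,150,164),(470,-219,37,164)])
piv=np.array([558,-243.5])
# arc: within-call rows relative to call start
p=np.array([470,-219,37.]);psi=164.
th=[164-k*87.5/16 for k in range(17)]
for c in (0,8):
    p0=np.r_[piv+90*np.array([np.cos(np.radians(th[c])),np.sin(np.radians(th[c]))]),37] if c else p
    for k in range(c+1,c+9):
        q=np.r_[piv+90*np.array([np.cos(np.radians(th[k])),np.sin(np.radians(th[k]))]),37]
        print(k,round(th[k],1),q.round(1),delta(p0,th[c],q,th[k]))
E
```

```text
now [ 253.2 -543.7  244.2] 25.0 w 85.5 F [ 0.1  0.  -0.3] t 0.1
(325, -435, 225, 75) -> [np.float64(0.111), np.float64(-0.0682), np.float64(0.0192), np.float64(-50.0)]
(400, -325, 205, 120) -> [np.float64(0.1257), np.float64(0.044), np.float64(0.02), -45]
(470, -219, 150, 164) -> [np.float64(0.0568), np.float64(0.1136), np.float64(0.055), -44]
(470, -219, 37, 164) -> [np.float64(0.0), np.float64(0.0), np.float64(0.113), 0]
1 158.5 [ 474.2 -210.6   37. ] [np.float64(-0.0018), np.float64(0.0093), np.float64(-0.0), 5.5]
2 153.1 [ 477.8 -202.7   37. ] [np.float64(-0.003), np.float64(0.0178), np.float64(-0.0), 10.9]
3 147.6 [ 482.  -195.3   37. ] [np.float64(-0.005), np.float64(0.0261), np.float64(-0.0), 16.4]
4 142.1 [ 487.  -188.2   37. ] [np.float64(-0.0078), np.float64(0.0342), np.float64(-0.0), 21.9]
5 136.7 [ 492.5 -181.7   37. ] [np.float64(-0.0114), np.float64(0.042), np.float64(-0.0), 27.3]
6 131.2 [ 498.7 -175.8   37. ] [np.float64(-0.0157), np.float64(0.0495), np.float64(-0.0), 32.8]
7 125.7 [ 505.5 -170.4   37. ] [np.float64(-0.0207), np.float64(0.0565), np.float64(-0.0), 38.3
[... 171 characters left out ...]
 np.float64(-0.0), 5.5]
10 109.3 [ 528.2 -158.6   37. ] [np.float64(-0.0016), np.float64(0.0171), np.float64(-0.0), 10.9]
11 103.8 [ 536.5 -156.1   37. ] [np.float64(-0.0037), np.float64(0.0254), np.float64(-0.0), 16.4]
12 98.4 [ 544.9 -154.5   37. ] [np.float64(-0.0065), np.float64(0.0335), np.float64(-0.0), 21.9]
13 92.9 [ 553.4 -153.6   37. ] [np.float64(-0.0101), np.float64(0.0413), np.float64(-0.0), 27.3]
14 87.4 [ 562.  -153.6   37. ] [np.float64(-0.0144), np.float64(0.0488), np.float64(-0.0), 32.8]
15 82.0 [ 570.6 -154.4   37. ] [np.float64(-0.0194), np.float64(0.0558), np.float64(-0.0), 38.3]
16 76.5 [ 579. -156.   37.] [np.float64(-0.025), np.float64(0.0622), np.float64(-0.0), 43.8]
```

Emit:
send_rows:
  series:
    - [0.15,0.014,-0.009,0.002,0,0,-6.25]
    - [0.15,0.028,-0.017,0.005,0,0,-12.5]
    - [0.15,0.042,-0.026,0.007,0,0,-18.75]
    - [0.15,0.056,-0.034,0.01,0,0,-25]
    - [0.15,0.069,-0.043,0.012,0,0,-31.25]
    - [0.15,0.083,-0.051,0.014,0,0,-37.5]
    - [0.15,0.097,-0.06,0.017,0,0,-43.75]
    - [0.15,0.111,-0.068,0.019,0,0,-50]

```text
t: 0.77
position: [325.4, -434.5, 225.5]
ee_rot: [-0.001, 0.792, 0.611, 0.0]
contact_force: [0.8, -0.0, 0.2]
gripper_width: 36.6
finger_force: 0.0
```

Emit:
send_rows:
  series:
    - [0.15,0.016,0.006,0.002,0,0,-5.6]
    - [0.15,0.031,0.011,0.005,0,0,-11.2]
    - [0.15,0.047,0.017,0.007,0,0,-16.9]
    - [0.15,0.063,0.022,0.01,0,0,-22.5]
    - [0.15,0.079,0.028,0.012,0,0,-28.1]
    - [0.15,0.094,0.033,0.015,0,0,-33.7]
    - [0.15,0.11,0.039,0.017,0,0,-39.4]
    - [0.15,0.126,0.044,0.02,0,0,-45]

```text
t: 1.43
position: [400.7, -324.4, 205.7]
ee_rot: [-0.0, 0.498, 0.867, 0.0]
contact_force: [0.4, 0.2, -0.6]
gripper_width: 36.6
finger_force: 0.0
```

Emit:
send_rows:
  series:
    - [0.15,0.008,0.016,0.008,0,0,-6.3]
    - [0.15,0.016,0.032,0.016,0,0,-12.6]
    - [0.15,0.024,0.049,0.024,0,0,-18.9]
    - [0.15,0.032,0.065,0.032,0,0,-25.1]
    - [0.15,0.041,0.081,0.039,0,0,-31.4]
    - [0.15,0.049,0.097,0.047,0,0,-37.7]
    - [0.15,0.057,0.114,0.055,0,0,-44]
    - [0.15,0.057,0.114,0.055,0,0,-44]

```text
t: 2.1
position: [471.1, -216.0, 148.7]
ee_rot: [-0.002, 0.136, 0.991, 0.001]
contact_force: [0.7, -0.3, -0.8]
gripper_width: 36.2
finger_force: 0.0
```

```bash
python3 - <<'E'
from plan import *
steps([(470,-219,37,164)])
c=cam('side'); cv2.imwrite('pics/s1.png',cv2.resize(c['pixels'][100:280,290:490],(667,600),interpolation=cv2.INTER_CUBIC))
E
```

```text
now [ 471.1 -216.   148.7] 164.4 w 36.2 F [ 0.7 -0.3 -0.8] t 2.1
(470, -219, 37, 164) -> [np.float64(0.0002), np.float64(-0.0032), np.float64(0.1117), np.float64(0.4)]
```

View pics/s1.png

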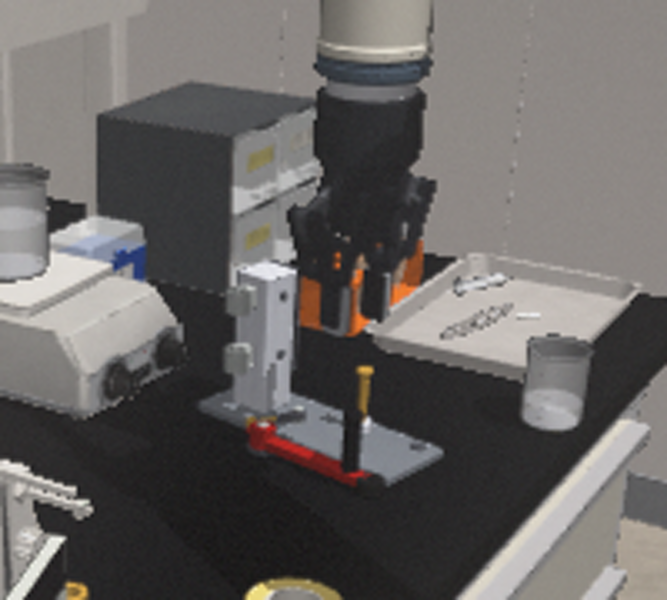

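The picture shows the finger gap at (362,300), right over the black post at (352,435) once perspective is allowed for. Next I descend around it.

Emit:
send_rows:
  series:
    - [0.15,0,-0.003,0.02,0,0,0]
    - [0.15,0,-0.003,0.045,0,0,0]
    - [0.15,0,-0.003,0.07,0,0,0]
    - [0.15,0,-0.003,0.09,0,0,0]
    - [0.15,0,-0.003,0.105,0,0,0]
    - [0.15,0,-0.003,0.111,0,0,0]
    - [0.35,0,-0.003,0.111,0,0,0]
    - [0.35,0,-0.003,0.111,0,0,0]

```text
t: 2.82
position: [469.9, -222.3, 41.1]
ee_rot: [0.0, 0.14, 0.99, -0.0]
contact_force: [1.0, 0.4, 0.5]
gripper_width: 27.7
finger_force: 0.0
```

Emit:
send_rows:
  series:
    - [0.35,-0.002,0.009,0,0,0,5.5]
    - [0.35,-0.003,0.018,0,0,0,11]
    - [0.35,-0.005,0.026,0,0,0,16.4]
    - [0.35,-0.008,0.034,0,0,0,21.9]
    - [0.35,-0.011,0.042,0,0,0,27.3]
    - [0.35,-0.016,0.0495,0,0,0,32.8]
    - [0.35,-0.021,0.0565,0,0,0,38.3]
    - [0.35,-0.026,0.063,0,0,0,43.8]

```text
t: 3.48
position: [512.4, -168.7, 42.1]
ee_rot: [0.0, 0.501, 0.865, -0.0]
contact_force: [-2.7, -1.5, 0.5]
gripper_width: 27.8
finger_force: 1.5
```

Emit:
send_rows:
  series:
    - [0.35,-0.0005,0.0085,0,0,0,5.5]
    - [0.35,-0.0015,0.017,0,0,0,11]
    - [0.35,-0.0035,0.0255,0,0,0,16.4]
    - [0.35,-0.0065,0.0335,0,0,0,21.9]
    - [0.35,-0.01,0.0415,0,0,0,27.3]
    - [0.35,-0.0145,0.049,0,0,0,32.8]
    - [0.35,-0.0195,0.056,0,0,0,38.3]
    - [0.35,-0.025,0.062,0,0,0,43.8]

```text
t: 4.15
position: [579.8, -159.2, 42.5]
ee_rot: [0.001, 0.788, 0.616, 0.001]
contact_force: [0.0, -0.6, -0.1]
gripper_width: 27.7
finger_force: 0.0
```

```bash
python3 - <<'E'
from plan import *
steps([(579,-156,190,76.5)])
c=cam('side'); cv2.imwrite('pics/s2.png',cv2.resize(c['pixels'][100:280,290:490],(667,600),interpolation=cv2.INTER_CUBIC))
E
```

```text
now [ 579.8 -159.2   42.5] 76.1 w 27.7 F [ 0.  -0.6 -0.1] t 4.15
(579, -156, 190, 76.5) -> [np.float64(0.0029), np.float64(-0.0016), np.float64(-0.1475), np.float64(-0.4)]
```

View pics/s2.png

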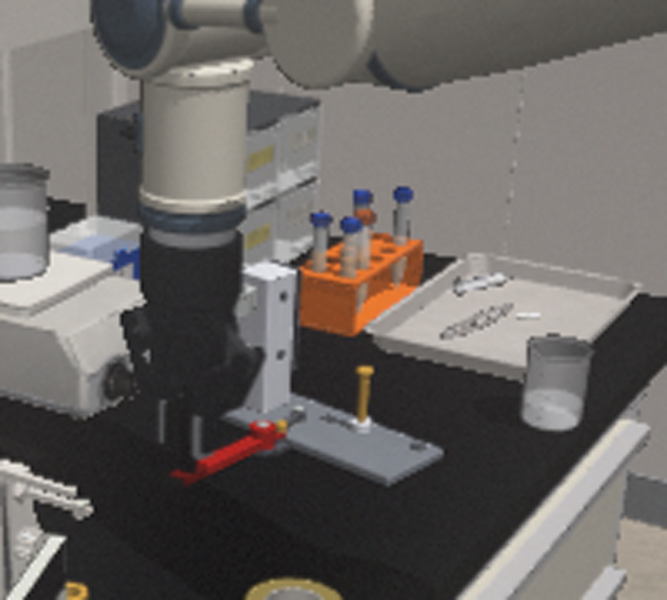

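The red leg now points out toward +y, its tip at (185,475), with the post inside the fingers and no residual force. I lift off, then confirm it and check the door's clearance to the manifold.

Emit:
send_rows:
  series:
    - [0.3,0,0,0,0,0,0]
    - [0.3,0,0,-0.015,0,0,0]
    - [0.3,0,0,-0.045,0,0,0]
    - [0.3,0,0,-0.08,0,0,0]
    - [0.3,0,0,-0.115,0,0,0]
    - [0.3,0,0,-0.145,0,0,0]
    - [0.3,0,0,-0.155,0,0,0]
    - [0.3,0,0,-0.155,0,0,0]

```text
t: 4.87
position: [579.5, -159.4, 200.7]
ee_rot: [0.004, 0.785, 0.619, 0.002]
contact_force: [-0.4, 0.1, 0.3]
gripper_width: 29.7
finger_force: 0.0
```

```bash
python3 - <<'E'
from plan import *
T=dict(np.load('top0.npz'));S=dict(np.load('side0.npz'))
d=np.array([np.cos(np.radians(-73.4)),np.sin(np.radians(-73.4))]);n=np.array([-d[1],d[0]]);c0=np.array([461,208.5])
for C in(T,S):
    P=cloud(C)[C['z_map']>0]; r=P[:,:2]-c0; a=r@d;b=r@n
    m=(P[:,2]>70)&(P[:,2]<230)&(abs(a)<40)&(b>12)&(b<90); print(m.sum(),np.percentile(b[m],[0,2,10,50]).round(1),P[m][:,2].max())
c=cam('side'); P=cloud(c);hsv=cv2.cvtColor(c['pixels'],cv2.COLOR_BGR2HSV).astype(int)
m=((hsv[...,0]<6)|(hsv[...,0]>174))&(hsv[...,1]>150)&(hsv[...,2]>80)&(P[...,1]<0)&(P[...,0]>300)&(P[...,0]<700)&(P[...,2]<30)&(P[...,2]>5)&(P[...,1]>-350)
q=P[m][:,:2].astype(np.float32); vx,vy,x0,y0=cv2.fitLine(q,cv2.DIST_HUBER,0,.01,.01).ravel(); print('leg angle',np.degrees(np.arctan2(vy,vx)),x0,y0,'ends',np.percentile(q,[2,98],axis=0))
ang=-73.4+180
steps([(555,-100,215,80),(520,30,215,92),(461,208.5,215,ang),(461,208.5,106,ang)])
E
```

```text
Traceback (most recent call last):
IndexError: index -1 is out of bounds for axis 0 with size 0
```

```bash
python3 - <<'E'
from plan import *
T=dict(np.load('top0.npz'))
P=cloud(T); print('manifold px',[P[v,u].round(0) for v,u in((230,215),(228,230),(222,225),(236,250))])
c=cam('side'); P=cloud(c);hsv=cv2.cvtColor(c['pixels'],cv2.COLOR_BGR2HSV).astype(int)
m=((hsv[...,0]<6)|(hsv[...,0]>174))&(hsv[...,1]>150)&(hsv[...,2]>80)&(P[...,1]<0)&(P[...,0]>300)&(P[...,0]<700)&(P[...,2]<30)&(P[...,2]>5)&(P[...,1]>-350)
q=P[m][:,:2].astype(np.float32); vx,vy,x0,y0=cv2.fitLine(q,cv2.DIST_HUBER,0,.01,.01).ravel(); print('leg angle',np.degrees(np.arctan2(vy,vx)),x0,y0,'ends',np.percentile(q,[2,98],axis=0))
ang=-73.4+180
steps([(520,30,215,92),(461,208.5,215,ang),(461,208.5,106,ang)])
E
```

```text
manifold px [array([572., 264., 120.]), array([575., 218., 131.]), array([593., 232., 133.]), array([570., 181.,  -4.])]
leg angle 76.6316 560.59436 -203.06393 ends [[ 546.72062256 -248.97533234]
 [ 575.58244629 -145.78707947]]
now [ 578.8 -159.1  197.3] 76.5 w 29.6 F [-0.4 -0.3 -0.4] t 4.9167
(520, 30, 215, 92) -> [np.float64(0.1701), np.float64(-0.1014), np.float64(-0.0177), np.float64(-15.5)]
(461, 208.5, 215, 106.6) -> [np.float64(0.1805), np.float64(-0.0527), np.float64(-0.0), -14.6]
(461, 208.5, 106, 106.6) -> [np.float64(0.0), np.float64(0.0), np.float64(0.109), -0.0]
```

The leg is at its stop: 76.6° in world, against about 77° expected. The manifold is 100 mm behind the door, so there's plenty of room. On to the door.

Emit:
send_rows:
  series:
    - [0.1,0.01,-0.006,-0.002,0,0,-1]
    - [0.1,0.035,-0.02,-0.005,0,0,-3]
    - [0.1,0.065,-0.038,-0.01,0,0,-6]
    - [0.1,0.095,-0.056,-0.014,0,0,-9]
    - [0.1,0.125,-0.074,-0.018,0,0,-12]
    - [0.1,0.15,-0.089,-0.018,0,0,-14]
    - [0.1,0.165,-0.098,-0.018,0,0,-15]
    - [0.1,0.17,-0.101,-0.018,0,0,-15.5]

```text
t: 5.58
position: [518.3, 33.3, 210.9]
ee_rot: [-0.002, 0.693, 0.721, -0.001]
contact_force: [0.1, 0.3, 0.3]
gripper_width: 38.5
finger_force: 0.0
```

Emit:
send_rows:
  series:
    - [0.1,0.02,-0.006,0,0,0,-2]
    - [0.1,0.05,-0.015,0,0,0,-4.5]
    - [0.1,0.085,-0.025,0,0,0,-7.5]
    - [0.1,0.12,-0.035,0,0,0,-10]
    - [0.1,0.15,-0.044,0,0,0,-12.5]
    - [0.1,0.17,-0.05,0,0,0,-14]
    - [0.1,0.18,-0.053,0,0,0,-14.6]
    - [0.1,0.18,-0.053,0,0,0,-14.6]

```text
t: 6.25
position: [460.4, 209.5, 211.6]
ee_rot: [-0.001, 0.597, 0.802, -0.001]
contact_force: [-0.3, 0.2, 0.0]
gripper_width: 38.7
finger_force: 0.0
```

```bash
python3 - <<'E'
from plan import *
ang=-73.4+180
steps([(461,208.5,106,ang)])
c=cam('side'); cv2.imwrite('pics/s3.png',cv2.resize(c['pixels'][200:360,220:400],(675,600),interpolation=cv2.INTER_CUBIC))
E
```

```text
now [460.4 209.5 211.6] 106.6 w 38.7 F [-0.3  0.2  0. ] t 6.25
(461, 208.5, 106, 106.6) -> [np.float64(-0.0012), np.float64(0.0003), np.float64(0.1056), np.float64(0.0)]
```

View pics/s3.png

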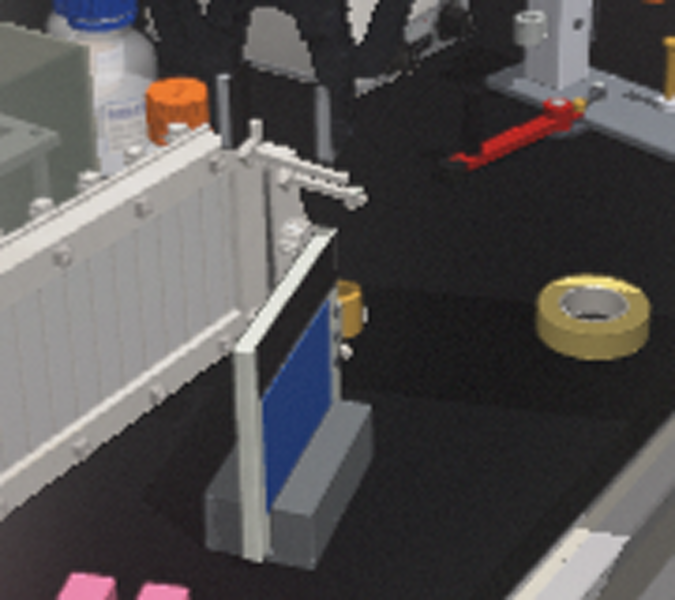

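The pads, at (225,110) and (325,120), straddle the door's top edge at (285,290). The leg is out at (520,135). I descend and grip.

Emit:
send_rows:
  series:
    - [0.1,-0.001,0,0.02,0,0,0]
    - [0.1,-0.001,0,0.045,0,0,0]
    - [0.1,-0.001,0,0.07,0,0,0]
    - [0.1,-0.001,0,0.09,0,0,0]
    - [0.1,-0.001,0,0.102,0,0,0]
    - [0.1,-0.001,0,0.106,0,0,0]
    - [0.1,-0.001,0,0.106,0,0,0]
    - [0.1,-0.001,0,0.106,0,0,0]

```text
t: 6.97
position: [462.4, 207.0, 108.3]
ee_rot: [0.0, 0.599, 0.801, 0.0]
contact_force: [1.0, 0.2, 0.6]
gripper_width: 38.2
finger_force: 0.0
```

Emit:
send_rows:
  series:
    - [0.4,0,0,0,0,0,0]
    - [0.5,0,0,0,0,0,0]
    - [0.6,0,0,0,0,0,0]
    - [0.7,0,0,0,0,0,0]
    - [0.8,0,0,0,0,0,0]
    - [1,0,0,0,0,0,0]
    - [1,0,0,0,0,0,0]
    - [1,0,0,0,0,0,0]

```text
t: 7.63
position: [462.1, 207.7, 108.1]
ee_rot: [0.0, 0.598, 0.801, 0.001]
contact_force: [-0.3, 0.2, 5.7]
gripper_width: 9.4
finger_force: 59.2
```

```bash
python3 - <<'E'
from plan import *
T=dict(np.load('top0.npz')); print('bottle',onplane(T,297,197,104).round(0))
steps([(462,207.7,190,106.6),(470,70,190,100),(550,-80,190,88),(636,-132,190,77)])
E
```

```text
bottle [668.  25. 104.]
now [462.1 207.7 108.1] 106.5 w 9.4 F [-0.3  0.2  5.7] t 7.6333
(462, 207.7, 190, 106.6) -> [np.float64(0.0), np.float64(-0.0001), np.float64(-0.0819), np.float64(-0.1)]
(470, 70, 190, 100) -> [np.float64(-0.1342), np.float64(-0.0317), np.float64(-0.0), 6.6]
(550, -80, 190, 88) -> [np.float64(-0.1616), np.float64(0.0527), np.float64(-0.0), 12]
(636, -132, 190, 77) -> [np.float64(-0.049), np.float64(0.0878), np.float64(-0.0), 11]
```

Emit:
send_rows:
  series:
    - [1,0,0,-0.004,0,0,0]
    - [1,0,0,-0.012,0,0,0]
    - [1,0,0,-0.025,0,0,0]
    - [1,0,0,-0.04,0,0,0]
    - [1,0,0,-0.055,0,0,0]
    - [1,0,0,-0.07,0,0,0]
    - [1,0,0,-0.08,0,0,0]
    - [1,0,0,-0.082,0,0,0]

```text
t: 8.3
position: [462.4, 207.7, 192.3]
ee_rot: [0.001, 0.599, 0.801, 0.002]
contact_force: [1.4, 0.8, -3.6]
gripper_width: 9.2
finger_force: 58.8
```

Emit:
send_rows:
  series:
    - [1,-0.01,-0.002,0,0,0,0.5]
    - [1,-0.03,-0.007,0,0,0,1.5]
    - [1,-0.052,-0.012,0,0,0,2.5]
    - [1,-0.074,-0.017,0,0,0,3.6]
    - [1,-0.096,-0.023,0,0,0,4.7]
    - [1,-0.114,-0.027,0,0,0,5.6]
    - [1,-0.128,-0.03,0,0,0,6.3]
    - [1,-0.134,-0.032,0,0,0,6.6]

```text
t: 8.97
position: [468.5, 67.5, 187.9]
ee_rot: [-0.0, 0.645, 0.764, -0.001]
contact_force: [-0.5, 0.7, -3.3]
gripper_width: 9.2
finger_force: 58.7
```

Emit:
send_rows:
  series:
    - [1,-0.01,0.003,0,0,0,0.8]
    - [1,-0.032,0.01,0,0,0,2.4]
    - [1,-0.058,0.019,0,0,0,4.3]
    - [1,-0.086,0.028,0,0,0,6.4]
    - [1,-0.114,0.037,0,0,0,8.5]
    - [1,-0.138,0.045,0,0,0,10.2]
    - [1,-0.155,0.05,0,0,0,11.5]
    - [1,-0.162,0.053,0,0,0,12]

```text
t: 9.63
position: [549.6, -82.8, 188.1]
ee_rot: [-0.0, 0.721, 0.693, -0.001]
contact_force: [-1.1, -0.7, -2.8]
gripper_width: 9.5
finger_force: 58.8
```

Emit:
send_rows:
  series:
    - [1,-0.004,0.007,0,0,0,0.8]
    - [1,-0.012,0.021,0,0,0,2.6]
    - [1,-0.021,0.038,0,0,0,4.7]
    - [1,-0.031,0.055,0,0,0,6.9]
    - [1,-0.04,0.072,0,0,0,9]
    - [1,-0.046,0.083,0,0,0,10.4]
    - [1,-0.049,0.088,0,0,0,11]
    - [1,-0.049,0.088,0,0,0,11]

```text
t: 10.3
position: [635.7, -132.4, 188.4]
ee_rot: [-0.001, 0.783, 0.622, -0.0]
contact_force: [-0.4, 0.2, -2.8]
gripper_width: 8.9
finger_force: 59.0
```

```bash
python3 - <<'E'
from plan import *
steps([(636,-132,127,77)])
t=cam('top');s=cam('side')
a=cv2.resize(t['pixels'][180:290,340:430],(490,600),interpolation=cv2.INTER_CUBIC)
b=cv2.resize(s['pixels'][140:260,320:382],(310,600),interpolation=cv2.INTER_CUBIC)
cv2.imwrite('pics/p4.png',np.hstack([a,b]))
E
```

```text
now [ 635.7 -132.4  188.4] 76.9 w 8.9 F [-0.4  0.2 -2.8] t 10.3
(636, -132, 127, 77) -> [np.float64(0.0005), np.float64(0.0002), np.float64(0.0614), np.float64(-0.1)]
```

View pics/p4.png

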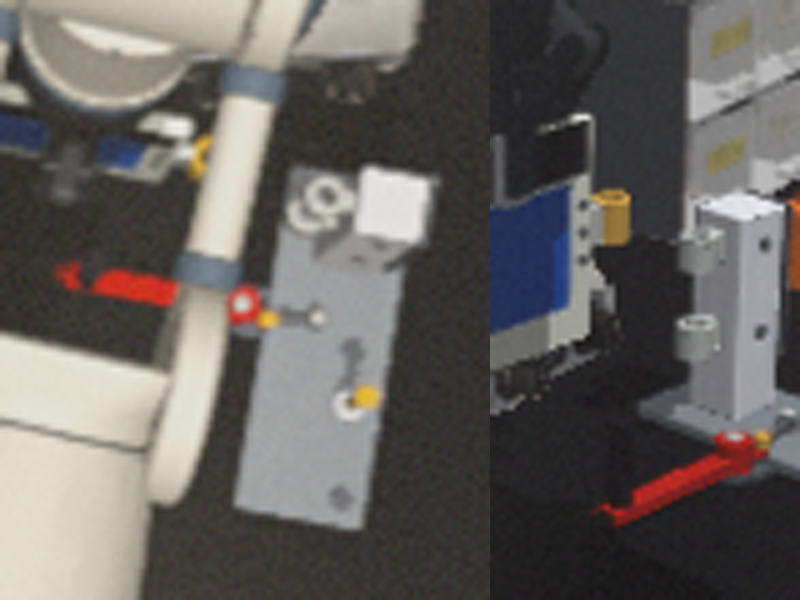

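Top: the brass knuckle is at (200,158), the steel knuckle hole at (330,198), and the leg is still out. Side: brass top at (612,196), steel tops at (705,240) and (700,325). The door hangs upright.

Emit:
send_rows:
  series:
    - [1,0,0,0.006,0,0,0]
    - [1,0,0,0.016,0,0,0]
    - [1,0,0,0.028,0,0,0]
    - [1,0,0,0.04,0,0,0]
    - [1,0,0,0.05,0,0,0]
    - [1,0,0,0.058,0,0,0]
    - [1,0,0,0.061,0,0,0]
    - [1,0,0,0.061,0,0,0]

```text
t: 11.07
position: [634.5, -132.8, 126.5]
ee_rot: [-0.001, 0.783, 0.622, -0.001]
contact_force: [-0.2, 0.7, -3.6]
gripper_width: 9.1
finger_force: 58.9
```

```bash
python3 - <<'E'
from plan import *
p,psi,st=pose(); print(p,psi,st['contact_force'])
a=np.radians(psi); tx=np.array([np.cos(a),np.sin(a)]);ty=np.array([np.sin(a),-np.cos(a)])
b=p[:2]-77*tx-.8*ty; print('pred bore',b.round(1),p[2]-42)
t=cam('top');s=cam('side')
for n,u,v,h in(('sideup',362.6,187.6,121),('sidelow',361.6,204.6,69)): print(n,onplane(s,u,v,h).round(1))
for n,u,v,h in(('top0',400.0,215.0,121),('top1',400.2,216.0,121)): print(n,onplane(t,u,v,h).round(1))
# steel cylinders and brass from depth cloud
for n,c in(('side',s),('top',t)):
    P=cloud(c);hsv=cv2.cvtColor(c['pixels'],cv2.COLOR_BGR2HSV).astype(int)
    br=(hsv[...,0]>12)&(hsv[...,0]<35)&(hsv[...,1]>110)&(hsv[...,2]>60)&(c['z_map']>0)
    w=br&(abs(P[...,0]-b[0])<25)&(abs(P[...,1]-b[1])<25)&(P[...,2]>40)
    v,u=np.nonzero(w); print(n,'brass',w.sum(), u.min() if len(u) else '',u.max() if len(u) else '',v.min() if len(u) else '',v.max() if len(u) else '',P[w].mean(0).round(1) if len(u) else '', 'proj pred edges',[np.round(proj(c,[b[0],b[1],z]),1) for z in(p[2]-42+12,p[2]-42-12)])
np.savez('s4.npz',**s); np.savez('t4.npz',**t)
cv2.imwrite('pics/p5.png',np.hstack([cv2.resize(s['pixels'][175:235,325:385],(600,600),interpolation=cv2.INTER_CUBIC)]))
E
```

```text
[ 634.48592517 -132.79011448  126.49577773] 76.86661966498411 [-0.23262464  0.71313034 -3.57436977]
pred bore [ 616.2 -207.6] 84.49577773169534
sideup [ 593.9 -269.5  121. ]
sidelow [ 597.8 -274.6   69. ]
top0 [ 602.6 -276.2  121. ]
top1 [ 599.6 -276.6  121. ]
side brass 58 341 347 200 210 [ 611.  -205.5   89.3] proj pred edges [array([343.4, 201.5]), array([343.3, 209.8])]
top brass 12 372 374 210 216 [ 615.2 -201.2   92.4] proj pred edges [array([375.3, 212.6]), array([374.2, 214.1])]
```

View pics/p5.png

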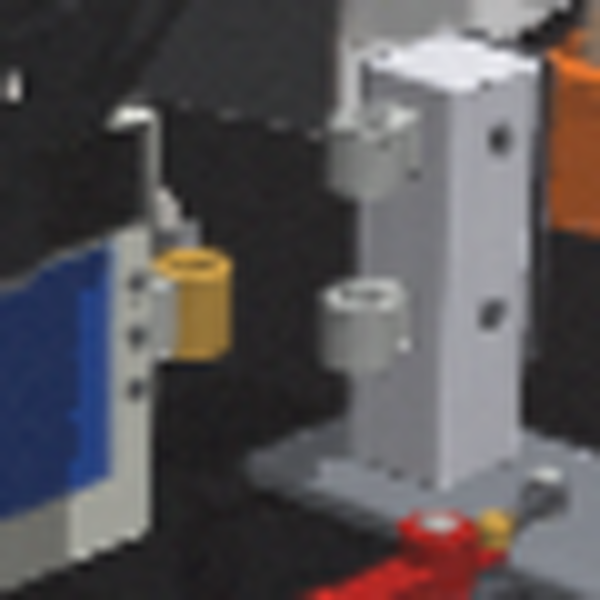

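Brass top ellipse at (193,265), upper steel knuckle centred near (369,120), lower one at (362,295). The brass sits about at gap height and matches my prediction within half a pixel. Now I solve for the steel axis.

```bash
python3 - <<'E'
from plan import *
from scipy.optimize import least_squares
s=dict(np.load('s4.npz'));t=dict(np.load('t4.npz'))
obs=[(s,361.4,186.5,121),(s,360.8,204.0,69),(t,400.1,215.5,121)]
f=lambda x:np.concatenate([np.array(proj(c,[x[0],x[1],h]))-[u,v] for c,u,v,h in obs])
r=least_squares(f,[601,-276]); print(r.x.round(1),r.fun.round(2))
# cylinder fit of steel knuckle depth points and brass (known radius), side cam
def cyl(P,x0):
    g=lambda x:np.hypot(P[:,0]-x[0],P[:,1]-x[1])-11
    return least_squares(g,x0,loss='soft_l1').x.round(1),len(P)
P=cloud(s);hsv=cv2.cvtColor(s['pixels'],cv2.COLOR_BGR2HSV).astype(int)
v,u=np.mgrid[:480,:640]
for n,u0,u1,v0,v1,x0 in(('low',357,364.5,206,209.5,(601,-276)),('up',358,364.5,189,192,(601,-276)),('brass',342,347.5,203,208.5,(616,-207.6))):
    m=(u>=u0)&(u<=u1)&(v>=v0)&(v<=v1); q=P[m]; q=q[np.linalg.norm(q[:,:2]-x0,axis=1)<22]; print(n,*cyl(q,x0),q.mean(0).round(1))
# jamb top centroid via depth, leg line
for c in (s,t):
    P=cloud(c); m=(P[...,2]>126)&(P[...,2]<134)&(abs(P[...,0]-594)<30)&(abs(P[...,1]+309)<30); q=P[m]; print('jamb top',len(q),q.mean(0).round(1),cv2.minAreaRect(q[:,:2].astype(np.float32)))
E
```

```text
[ 601.3 -276.3] [ 0.04 -0.13  0.02  0.15 -0.02 -0.06]
low [ 602.2 -276.8] 32 [ 598.  -269.2   62.2]
up [ 600.8 -276.9] 28 [ 597.7 -268.2  112.3]
brass [ 617.2 -209.1] 36 [ 609.7 -202.7   88.1]
jamb top 85 [ 590.8 -306.5  129.6] ((590.7462768554688, -307.75714111328125), (45.99666976928711, 38.318267822265625), 74.5633544921875)
jamb top 138 [ 592.5 -308.9  129. ] ((594.0787353515625, -309.21728515625), (40.988075256347656, 39.35206985473633), 74.16839599609375)
```

Emit:
send_rows:
  series:
    - [1,-0.004,0,0,0,0,0]
    - [1,-0.011,0,0,0,0,0]
    - [1,-0.02,0,0,0,0,0]
    - [1,-0.029,0,0,0,0,0]
    - [1,-0.037,0.001,0,0,0,0]
    - [1,-0.042,0.001,0,0,0,0]
    - [1,-0.044,0.001,0,0,0,0]
    - [1,-0.044,0.001,0,0,0,0]

```text
t: 11.83
position: [625.9, -176.8, 128.2]
ee_rot: [-0.0, 0.784, 0.621, -0.0]
contact_force: [0.2, 0.1, -2.3]
gripper_width: 9.0
finger_force: 59.0
```

```bash
python3 - <<'E'
from plan import *
p,psi,st=pose(); print(p,psi,st['contact_force'])
a=np.radians(psi); tx=np.array([np.cos(a),np.sin(a)]);ty=np.array([np.sin(a),-np.cos(a)])
b=p[:2]-77*tx-.8*ty
s=cam('side'); d=np.array([601.4,-276.5])-b-.5*np.array([1,-1.5])
print('pred bore',b.round(1),p[2]-42,'to go tool xy',(d@tx).round(1),(d@ty).round(1))
for z in(121,101,69,49): print('steel',z,np.round(proj(s,[601.4,-276.5,z]),1))
for z in(12,-12): print('brass',z,np.round(proj(s,[*b,p[2]-42+z]),1))
cv2.imwrite('pics/p6.png',cv2.resize(s['pixels'][175:225,335:385],(800,600) if 0 else (600,600),interpolation=cv2.INTER_CUBIC))
E
```

```text
[ 625.88942548 -176.81700011  128.21532388] 76.80593053518541 [ 0.16643776  0.13596689 -2.29472071]
pred bore [ 607.5 -251.6] 86.21532388308131 to go tool xy -25.0 -0.9
steel 121 [361.4 186.3]
steel 101 [361.2 193.3]
steel 69 [360.8 204.1]
steel 49 [360.6 210.8]
brass 12 [354.6 196.5]
brass -12 [354.4 204.7]
```

View pics/p6.png

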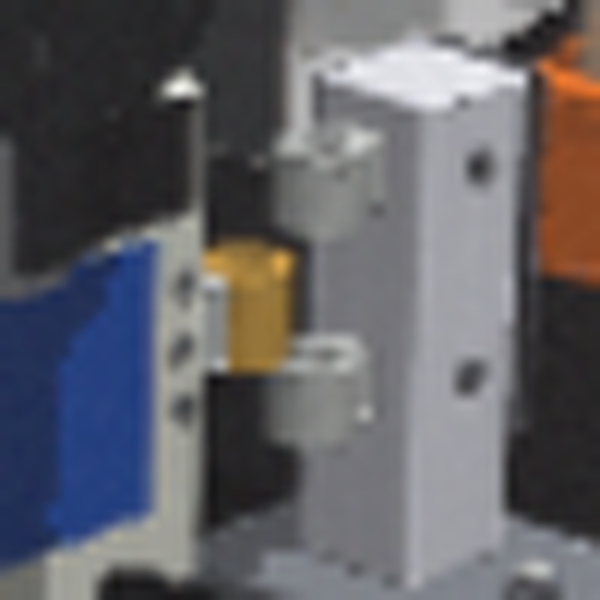

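Brass (245,305) lies level between the steel knuckles (325,180) and (318,390), matching prediction within 1 mm. Now the final entry.

Emit:
send_rows:
  series:
    - [1,-0.002,-0.0005,0.0005,0,0,0]
    - [1,-0.006,-0.0005,0.001,0,0,0]
    - [1,-0.011,-0.001,0.001,0,0,0]
    - [1,-0.016,-0.001,0.001,0,0,0]
    - [1,-0.02,-0.001,0.001,0,0,0]
    - [1,-0.023,-0.001,0.001,0,0,0]
    - [1,-0.025,-0.001,0.001,0,0,0]
    - [1,-0.025,-0.001,0.001,0,0,0]

```text
t: 12.55
position: [619.3, -200.7, 127.3]
ee_rot: [0.0, 0.784, 0.621, -0.0]
contact_force: [-0.1, 0.8, -3.2]
gripper_width: 9.0
finger_force: 59.0
```

Emit:
send_rows:
  series:
    - [1,0,0,0,0,0,0]
    - [1,0,0,0,0,0,0]
    - [1,0,0,0,0,0,0]
    - [1,0,0,0,0,0,0]
    - [1,0,0,0,0,0,0]
    - [1,0,0,0,0,0,0]
    - [1,0,0,0,0,0,0]
    - [1,0,0,0,0,0,0]

```text
t: 13.22
position: [619.5, -200.0, 127.2]
ee_rot: [-0.0, 0.783, 0.622, -0.0]
contact_force: [-0.2, -0.0, -3.5]
gripper_width: 9.2
finger_force: 59.0
```

```bash
python3 - <<'E'
from plan import *
for i in range(2):
    p,psi,st=pose(); print(p.round(1),psi.round(2),st['contact_force'].round(1),rot(st['ee_rot'])[:,2].round(4))
    s=cam('side')
a=np.radians(psi); tx=np.array([np.cos(a),np.sin(a)]);ty=np.array([np.sin(a),-np.cos(a)])
b=p[:2]-77*tx-.8*ty
d=np.array([601.4,-276.5])-b-.5*np.array([1,-1.5])
print('pred bore',b.round(1),p[2]-42,'to go tool xy',(d@tx).round(1),(d@ty).round(1))
P=cloud(s);v,u=np.mgrid[:480,:640];hsv=cv2.cvtColor(s['pixels'],cv2.COLOR_BGR2HSV).astype(int)
from scipy.optimize import least_squares
br=(hsv[...,0]>12)&(hsv[...,0]<35)&(hsv[...,1]>110)&(hsv[...,2]>60)
for n,m in(('low',(u>=357)&(u<=364)&(v>=206)&(v<=209)),('up',(u>=358)&(u<=364)&(v>=189)&(v<=192)),('brass',br&(u>352)&(u<368)&(v>=196)&(v<=203))):
    q=P[m]; q=q[np.linalg.norm(q[:,:2]-[601,-276],axis=1)<25]
    print(n,len(q),least_squares(lambda x:np.hypot(q[:,0]-x[0],q[:,1]-x[1])-11,[601,-276],loss='soft_l1').x.round(1),'u',u[m].min(),u[m].max(),'v',v[m].min(),v[m].max())
cv2.imwrite('pics/p7.png',cv2.resize(s['pixels'][175:225,335:385],(600,600),interpolation=cv2.INTER_CUBIC))
E
```

```text
[ 619.5 -200.   127.2] 76.88 [-0.2 -0.  -3.5] [-1.e-04  0.e+00 -1.e+00]
[ 619.5 -200.1  127.3] 76.87 [-0.   0.9 -2.7] [ 1.e-04  0.e+00 -1.e+00]
pred bore [ 601.2 -274.9] 85.28257271782833 to go tool xy -0.9 -0.1
low 31 [ 602.1 -275.7] u 357 364 v 206 209
up 28 [ 604.2 -273.6] u 358 364 v 189 192
brass 38 [ 601.3 -276.7] u 360 364 v 196 203
```

View pics/p7.png

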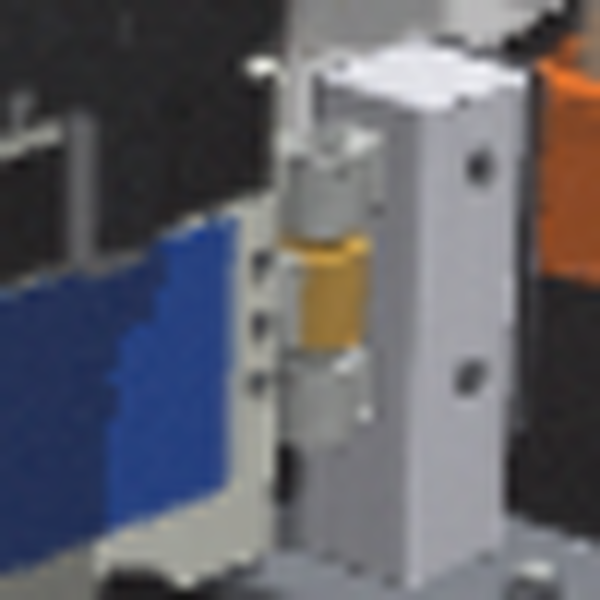

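The brass knuckle (335,300) sits between the steel knuckles, edges flush within about 1 mm. The force is only the door's weight and the arm is still, so I hand in.

```bash
python3 -c "
from cell import ctrl; print(ctrl.sign_off())"
```

```text
the job is handed in; nothing more can be done
None
```

I handed in the job at about 13 s: the red leg is out at its end stop, and the gripper alone is holding the door upright and still, with the brass knuckle between the two steel ones and its hole lined up to about 1 mm by my measurements; the hand-in returned no verdict.

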